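# Turn the bench supply up five clicks and switch it on

### The job

The bench supply must be turned up before the drill is tested: push the black knob gently down until it is free, without overloading it, turn it clockwise until its dial has moved exactly five clicks and no further, and let it spring up and lock. Then press the green button down and let it go. Leave the red button and everything else on the table alone, and do not press green before the dial is set.

Things in the scene. Friction and masses are not known exactly. Their poses are not given: they have to be found in the camera images.
- knob_grip (a point): On the vertical axis of the round ribbed black knob (38 mm diameter, 29 mm tall above its 54 mm foot flange), 12 mm below its flat top, 17 mm above the flange, when the knob is seated: the height to grip, any yaw. The knob is worn loose on the dial disc: it starts 2 to 8 mm above its seat (7 N takes that up) and has 0.4 rad of free turn, unknown where in both: feel force and torque.
- dial (a joint): Angle of the disc with the red pointer (not of the loose knob), rad, clockwise from above; 0 at the start (pointer at the long white tick), 1.745 after five clicks (pointer at the orange tick). 18 clicks a turn, 0.349 rad (20 degrees) each, needing about 0.15 N m; past the half-way ridge it jumps on to the next by itself, so the turn of the hand does not tell the clicks.
- press (a joint): How far knob and disc are pushed down together, m. 0: up, the dial is locked. Spring: about 3 N to start, then 4.5 N per mm. From 0.002 (12 N) on it is free to turn; above 0.0038 (20 N) it is overloaded. Aim for 14 to 17 N first, then turn, and keep it: twisted too early, the lock binds. Let go at a click, it springs up and locks again.
- pointer (a point): Outer end of the red pointer line on top of the aluminium dial disc under the knob, 37.5 mm from the knob's axis. The disc is 76 mm wide and 5 mm thick, its top 88 mm above the table, just under the knob's flange (seated flange top 95 mm); round it the panel has 18 ticks.
- supply: Grey bench supply, 180 x 240 mm, 75 mm high, black top panel with the knob in its middle, fixed to the table. Origin: under the knob's axis, at table height; its x axis points from the long white tick to the green meter window. Two terminals, 16 mm wide and 14 mm tall, stand on its top 108 mm from the axis.
- green_top (a point): Centre of the top of the green push button (30 mm diameter, the output switch), on a yellow 70 x 70 mm pod 30 mm high, fixed to the table beside the supply; the top is about 52 mm above the table. It goes down 6 mm; about 5 N presses it fully.
- green (a joint): Travel of the green button, m: 0 up, 0.006 fully down; springs back.
- red_top (a point): Centre of the top of the red push button, the same pod on the other side of the supply (the two may be swapped).
- red (a joint): Travel of the red button, m: 0 up, 0.006 fully down.
- multimeter: yellow hand multimeter, 140 x 72 x 30 mm, lying flat; bystander; origin: centre of its underside
- drill: dark green cordless drill lying on its side, about 170 x 180 mm, 52 mm high; bystander; origin: under the middle of its motor barrel
- cup: grey plastic cup, 70 mm wide, 85 mm high; bystander; origin: centre of its underside
- cells: pair of blue and green battery cells bound together, 45 x 46 x 23 mm; bystander; origin: centre of its underside
- bit_case: open blue case of drill bits, 140 x 100 x 22 mm; bystander; origin: centre of its underside
- screwdriver: screwdriver lying flat; bystander; origin: on the table under its handle-blade line

How it is judged:
By the outcome, as a careful person would: the job done as asked, in the order asked, and still so for the second after the job is handed in, with the robot touching nothing.
It also fails if it takes over 67 s, if anything falls off the work surface, if the arm or the gripper's body presses on something with over 40 N, if the wrist force passes 120 N, or if a joint passes its speed limit or range.

### The arm

A 7-joint arm with a two-finger parallel gripper is mounted at the origin on the work surface. World frame = base frame: x ahead of the robot, y to its left, z up, the work surface at z = 0. Lengths are in m, angles in rad, forces in N, time in s.
With the tool pointing down it reaches from about 0.4 to 0.85 m from the base axis. Payload 10.4 kg.
Tool frame: the origin (TCP) lies on the centre line of the jaws, within the pads' length; the fingertips stand 14 mm ahead of it and the grasp point (between the pads) lies 5 mm behind it (manip.tip_reach is the distance from the TCP to the fingertips, in m); z points along the fingers, y is the line along which they close (so a half turn about z gives the same grasp; the last joint's range is limited). The gripper opens to 85 mm and grips with 20 to 120 N. Pads are 22 mm wide; open, the fingers measure 114 mm over their backs; the gripper's body (76 mm by 85 mm) begins 54 mm behind the grasp point. The pads swing forward as they close: fully open they stand 13 mm farther back than shut.
Start: joints at [1.261, 0.332, -0.065, 1.46, 0.022, 1.35, -0.088], TCP at [0.177, -0.599, 0.245] pointing down, gripper open.
Joint ranges: [-2.6, 2.6], [-0.5, 2.12], [-1.47, 1.34], [0.16, 2.42], [-1.27, 4.41], [0.06, 2.06], [-2.6, 2.6]. Speed limits (rad/s): [2.22, 2.22, 2.79, 2.79, 3.14, 3.14, 3.14].

### API

Orientations are given as a unit quaternion [x, y, z, w].
In Python, from workcell import manip gives the robot as it stands.
- The arm moves only by the shell command python3 -m pendant 'ROWS' [FORCE]. ROWS is JSON, a list of rows, each a list of 7 numbers: the shift along the tool's x, y, z in units of 50 mm (1.0 is 50 mm), then the turn, a rotation vector about the tool's x, y, z in units of 8 degrees (1.0 is 8 degrees), then the opening, from -1 (shut) to 1 (fully open), so that 0 is half open. In form: [[dx, dy, dz, ax, ay, az, jaw], ...]. A call has exactly 10 rows; each row is the pose to reach, as a shift and turn from the pose commanded when the call began, along the tool's axes at that moment; what a row does not reach only later rows make up. A row lasts 1/8 s, in which the tool goes at most 62.5 mm and 10.7 degrees, less where a joint would pass 70% of its speed; a pose out of reach is approached as far as the arm can. A call with a gripper value outside its range is refused whole. The fingers move at their own pace and stop on an object; FORCE is the grip in N (left out, the last holds). Time passes only in rows, so rows that repeat a pose let the fingers close, or fill a call up. It gives the time, the measured TCP pose, the force, the opening and the grip force at its end, in the units of the state.
- manip.get_obs(): the state, without advancing time (a new reading comes with each control period).
- manip.camera(name): name is "scene" or "top" or "wrist"; returns (picture, depth): 384x512x3 uint8, red, green, blue; 384x512 float32, m along the optical axis (not along the pixel's ray), 0 where there is no reading.
- manip.get_calibration(name): a dict with "fx", "fy", "cx", "cy" (pixels), "xyz" and "orientation" of the camera in the world. Camera axes: x right, y up, looking along -z (the intrinsics and any distortion apply to the point x, -y, -z); pixel columns grow to the right and rows downward; lengths in m; the calibration is good to about 2 mm. A picture is of the moment at which its call begins: read the wrist's pose just before it. get_calibration takes no time and is no camera call; for the wrist camera it gives the pose at the moment of the call.
- manip.hand_in(): hands the job in; it is judged then, once.
Trained networks look in the newest picture that a camera, given by its name, has taken for a name from the list of things; names that differ only in an ending like _2 or _b are one class to them, and where a whole thing is asked for, a point or a joint stands for the part that bears it (a point fixed in the world has none). Each returns a list of dicts, best first, with "p" (0 to 1); they miss things now and then, are a little off and sometimes report something else, mostly with a low value. They report only what shows in the picture. A call takes as long as a camera call.
- manip.find_in(thing, camera): "box" ([left, top, right, bottom] in pixels, round what is visible of it).
- manip.trace(thing, camera): "pixels" (384x512 bool, what is visible of it) and "box" ([left, top, right, bottom] in pixels, round what is visible of it).
- manip.tip_of(thing, camera): "pixel" ([column, row] in pixels: a listed point, or the origin of a listed thing).
The state is a dict: "clock": time; "joint_pos": joint angles; "joint_velocities": joint speeds; "tau": joint torques, N m; "position": TCP position; "ee_rot": TCP orientation; "ft_force": force on the tool from outside, world axes, zero at the start; "torque": the same for the moment, N m; "grip_width": opening from 0.0 (shut) to 1.0 (fully open); "grasp_force": force on a finger pad.
Only numpy, scipy, OpenCV 4.12 (cv2) and the standard library are available. Lean on these libraries where they do the work, as an engineer would, in place of code of your own. Each camera call takes 0.05 s, during which the arm holds its last target. There are 200 camera calls.

## Working session

There is one attempt and no reset: what is moved stays moved. The work goes in short steps, Python scripts to look and compute and a shell command to move; the robot and the scene stay as the last step left them, time stands still between calls to the robot, and variables do not carry over. Pictures are saved under pics/ and viewed, at most 10 in all, crops included, and the job is handed in when it is done.

```bash
mkdir -p pics; ls; cat > h.py <<'E'
from workcell import manip
import numpy as np, cv2
from scipy.spatial.transform import Rotation as R
def cam(n):
    c=manip.get_calibration(n); im,d=manip.camera(n); return c,im,d
def world(c,px,d=None,z=None):
    r=np.array([(px[0]-c['cx'])/c['fx'],-(px[1]-c['cy'])/c['fy'],-1.])
    w=R.from_quat(c['orientation']).apply(r); o=np.array(c['xyz'])
    t=d if d is not None else (z-o[2])/w[2]
    return o+t*w
E
python3 - <<'E'
from h import *
o=manip.get_obs(); print({k:np.round(v,3) for k,v in o.items()})
for n in ['scene','top']:
    c,im,d=cam(n); print(n,c)
    cv2.imwrite(f'pics/{n}.png',im[:,:,::-1])
    for t,z in [('knob_grip',.112),('pointer',.088),('green_top',.052),('red_top',.052),('supply',0)]:
        for r in manip.tip_of(t,n)[:1]: print(t,r['pixel'],round(r['p'],2),world(c,r['pixel'],z=z).round(4))
E
```

```text
pics
{'clock': np.float64(0.0), 'joint_pos': array([ 1.261,  0.333, -0.065,  1.461,  0.022,  1.35 , -0.088]), 'joint_velocities': array([-0.001,  0.001, -0.001, -0.   ,  0.001,  0.001,  0.002]), 'tau': array([-1.0000e-03, -6.2545e+01,  4.9000e-02, -3.9161e+01,  1.6000e-02,
        1.0000e-02, -0.0000e+00]), 'position': array([ 0.177, -0.599,  0.245]), 'ee_rot': array([ 0.99 ,  0.143, -0.   , -0.001]), 'ft_force': array([ 0.086, -0.747,  0.636]), 'torque': array([-0.029, -0.006, -0.061]), 'grasp_force': np.float64(0.0), 'grip_width': np.float64(1.0)}
scene {'fx': 497.1234332993848, 'fy': 497.1234332993848, 'cx': 258.65727424925524, 'cy': 194.71748732273727, 'xyz': array([ 1.28636589, -0.70789675,  1.30571579]), 'orientation': array([0.31967926, 0.13787583, 0.3860442 , 0.85426302])}
knob_grip [268.8, 178.4] 0.85 [0.4955 0.0566 0.112 ]
pointer [260.4, 179.0] 0.83 [0.4632 0.0491 0.088 ]
green_top [177.3, 246.9] 0.56 [ 0.4822 -0.3064  0.052 ]
red_top [317.8, 154.9] 0.54 [0.4864 0.3046 0.052 ]
supply [269.3, 201.1] 0.88 [0.5006 0.0583 0.    ]
top {'fx': 413.7914805645055, 'fy': 413.7914805645055, 'cx': 253.25687384506423, 'cy': 198.35804211242626, 'xyz': array([ 0.37588294, -0.00443724,  1.22772019]), 'orientation': array([-0.05186554,  0.04450012,  0.71488754, -0.69589188])}
knob_grip [233.5, 207.4] 0.71 [0.5059 0.0595 0.112 ]
supply [238.1, 210.7] 0.64 [0.5086 0.0524 0.    ]
```

View pics/scene.png

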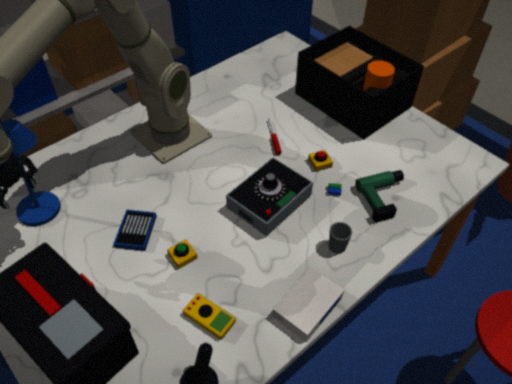

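View pics/top.png

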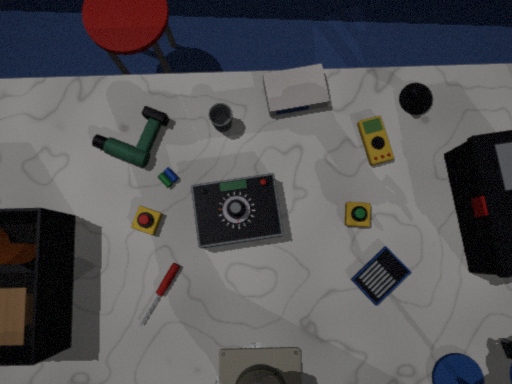

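The scene shows the supply's knob at (268,180), green button (180,250), red (319,158). The top view agrees: knob (236,208), green (359,214), red (145,220), and a tall toolbox near the start at the right edge. I'll go left first, then ahead.

```bash
python3 -m pendant '[[0.7,-1.0,0,0,0,0,1],[1.4,-2.1,0,0,0,0,1],[2.1,-3.2,0,0,0,0,1],[2.8,-4.3,0,0,0,0,1],[3.7,-5.1,0,0,0,0,1],[4.6,-5.9,0,0,0,0,1],[5.5,-6.8,0,0,0,0,1],[6.4,-7.6,0,0,0,0,1],[7.3,-8.4,0,0,0,0,1],[8.2,-9.2,0,0,0,0,1]]' 40
python3 -c "
from h import *
print(manip.get_obs()['joint_pos'].round(3))"
```

```text
clock: 1.85
position: [0.4408, -0.0404, 0.2458]
ee_rot: [0.99, 0.143, 0.001, 0.001]
ft_force: [1.5, 0.0, -0.0]
grip_width: 0.999
grasp_force: 0.0
[ 0.754 -0.048 -0.731  1.88  -0.033  1.296 -1.252]
```

```bash
python3 -m pendant '[[0.6,-0.5,0,0,0,-1.3,1],[1.2,-1.0,0,0,0,-2.6,1],[1.7,-1.5,0,0,0,-3.9,1],[1.7,-1.5,0,0,0,-5.2,1],[1.7,-1.5,0,0,0,-6.5,1],[1.7,-1.5,0,0,0,-7.8,1],[1.7,-1.5,0,0,0,-9.1,1],[1.7,-1.5,0,0,0,-10.4,1],[1.7,-1.5,0,0,0,-11.7,1],[1.7,-1.5,0,0,0,-13,1]]'
python3 - <<'E'
from h import *
print(manip.get_obs()['joint_pos'].round(3), manip.get_obs()['torque'])
c,im,d=cam('wrist'); print(c['xyz'])
cv2.imwrite('pics/w1.png',im[:,:,::-1])
for t,z in [('knob_grip',.117),('pointer',.088)]:
    for r in manip.tip_of(t,'wrist')[:1]: print(t,r['pixel'],round(r['p'],2),world(c,r['pixel'],z=z).round(4))
for r in manip.trace('knob_grip','wrist')[:1]:
    m=r['pixels']; print(r['box'],m.sum())
    v,u=np.nonzero(m&(d>0)); P=np.array([world(c,(a,b),d=d[b,a]) for a,b in zip(u,v)])
    zt=np.percentile(P[:,2],95); T=P[abs(P[:,2]-zt)<.004]; print('top',zt,len(T),T.mean(0),(T.min(0)+T.max(0))/2,np.ptp(T,axis=0))
E
```

```text
clock: 3.1
position: [0.5003, 0.0536, 0.2454]
ee_rot: [0.494, 0.869, -0.0, 0.0]
ft_force: [0.8, 0.3, 0.2]
grip_width: 1.001
grasp_force: 0.0
[ 0.709  0.163 -0.98   1.736  0.14   1.317  0.237] [0.02755774 0.00678491 0.0031513 ]
[0.46247867 0.11547722 0.37455247]
knob_grip [265.5, 190.6] 0.7 [0.502 0.055 0.117]
pointer [224.7, 170.0] 0.77 [0.467  0.0461 0.088 ]
[221.2, 139.8, 306.0, 223.2] 5716
top 0.1336257316419441 1975 [0.50234445 0.05470514 0.13261882] [0.50279962 0.05391999 0.13251752] [0.03925895 0.03915767 0.00575347]
```

View pics/w1.png

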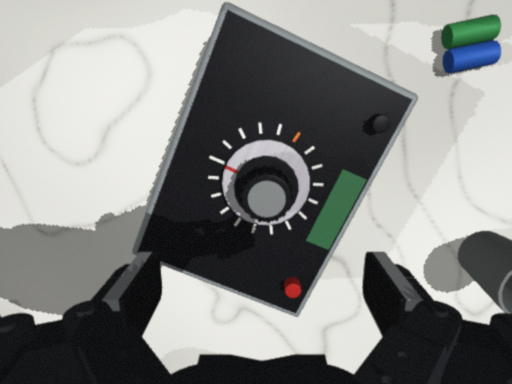

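The wrist view shows the knob top at (267,198), pointer at the long white tick (230,169), orange tick (296,136), terminals well clear. Knob top is at 0.1326, about 8 mm above its seat. Descend and close in the same call, then read.

```bash
python3 -m pendant '[[0,0.05,0.4,0,0,-1.2,0.6],[0,0.05,0.9,0,0,-2.4,0.5],[0,0.05,1.4,0,0,-3.6,0.5],[0,0.05,1.8,0,0,-4.8,0.5],[0,0.05,2.2,0,0,-6,0.5],[0,0.05,2.46,0,0,-6,0.5],[0,0.05,2.46,0,0,-6,-0.1],[0,0.05,2.46,0,0,-6,-0.6],[0,0.05,2.46,0,0,-6,-0.6],[0,0.05,2.46,0,0,-6,-0.6]]' 40
cat > s.py <<'E'
from h import *
o=manip.get_obs(); y=R.from_quat(o['ee_rot']).as_matrix()
print(round(o['clock'],2),o['position'].round(4),'yaw',round(np.degrees(np.arctan2(y[1,0],y[0,0])),1),'F',o['ft_force'].round(1),'T',o['torque'].round(3),'j7',o['joint_pos'][6].round(2),'w',round(o['grip_width'],3),round(o['grasp_force'],1))
E
python3 s.py
```

```text
clock: 4.55
position: [0.5027, 0.0548, 0.1228]
ee_rot: [0.101, 0.995, -0.0, 0.0]
ft_force: [-1.8, -1.6, 3.0]
grip_width: 0.431
grasp_force: 40.9
4.55 [0.5027 0.0548 0.1228] yaw 168.4 F [-1.8 -1.6  3. ] T [-0.418  0.302  0.007] j7 0.91 w 0.431 40.9
```

```bash
python3 -m pendant '[[0,0,0.02,0,0,0,-0.6],[0,0,0.04,0,0,0,-0.6],[0,0,0.06,0,0,0,-0.6],[0,0,0.08,0,0,0,-0.6],[0,0,0.10,0,0,0,-0.6],[0,0,0.12,0,0,0,-0.6],[0,0,0.13,0,0,0,-0.6],[0,0,0.14,0,0,0,-0.6],[0,0,0.14,0,0,0,-0.6],[0,0,0.14,0,0,0,-0.6]]'
python3 s.py
```

```text
clock: 5.8
position: [0.5028, 0.0548, 0.1158]
ee_rot: [0.101, 0.995, -0.0, 0.0]
ft_force: [-2.1, -3.1, 5.9]
grip_width: 0.432
grasp_force: 41.3
5.8 [0.5028 0.0548 0.1158] yaw 168.4 F [-2.1 -3.1  5.9] T [-0.61   0.387  0.024] j7 0.9 w 0.432 41.3
```

```bash
python3 -m pendant '[[0,0,0.01,0,0,0,-0.6],[0,0,0.02,0,0,0,-0.6],[0,0,0.03,0,0,0,-0.6],[0,0,0.03,0,0,0,-0.6],[0,0,0.03,0,0,0,-0.6],[0,0,0.03,0,0,0,-0.6],[0,0,0.03,0,0,0,-0.6],[0,0,0.03,0,0,0,-0.6],[0,0,0.03,0,0,0,-0.6],[0,0,0.03,0,0,0,-0.6]]' 60
python3 s.py
```

```text
clock: 7.05
position: [0.5028, 0.0548, 0.1143]
ee_rot: [0.101, 0.995, -0.0, 0.0]
ft_force: [-1.8, -2.1, 5.2]
grip_width: 0.427
grasp_force: 60.7
7.05 [0.5028 0.0548 0.1143] yaw 168.4 F [-1.8 -2.1  5.2] T [-0.629  0.456 -0.023] j7 0.9 w 0.427 60.7
```

```bash
python3 -m pendant '[[0,0,0.005,0,0,0,-0.6],[0,0,0.01,0,0,0,-0.6],[0,0,0.015,0,0,0,-0.6],[0,0,0.02,0,0,0,-0.6],[0,0,0.025,0,0,0,-0.6],[0,0,0.03,0,0,0,-0.6],[0,0,0.03,0,0,0,-0.6],[0,0,0.03,0,0,0,-0.6],[0,0,0.03,0,0,0,-0.6],[0,0,0.03,0,0,0,-0.6]]'
python3 s.py
```

```text
clock: 8.3
position: [0.5031, 0.0548, 0.1133]
ee_rot: [0.101, 0.995, -0.0, 0.001]
ft_force: [-3.0, -2.9, 11.3]
grip_width: 0.422
grasp_force: 61.3
8.3 [0.5031 0.0548 0.1133] yaw 168.4 F [-3.  -2.9 11.3] T [-0.729  0.653  0.02 ] j7 0.89 w 0.422 61.3
```

```bash
python3 -m pendant '[[0,0,0.006,0,0,0,-0.6],[0,0,0.012,0,0,0,-0.6],[0,0,0.018,0,0,0,-0.6],[0,0,0.022,0,0,0,-0.6],[0,0,0.022,0,0,0,-0.6],[0,0,0.022,0,0,0,-0.6],[0,0,0.022,0,0,0,-0.6],[0,0,0.022,0,0,0,-0.6],[0,0,0.022,0,0,0,-0.6],[0,0,0.022,0,0,0,-0.6]]'
python3 s.py
```

```text
clock: 9.55
position: [0.5033, 0.0547, 0.1124]
ee_rot: [0.101, 0.995, -0.0, 0.001]
ft_force: [-3.2, -2.1, 13.6]
grip_width: 0.425
grasp_force: 61.8
9.55 [0.5033 0.0547 0.1124] yaw 168.4 F [-3.2 -2.1 13.6] T [-0.88   0.854  0.033] j7 0.89 w 0.425 61.8
```

```bash
python3 -m pendant '[[0,0,0.005,0,0,0,-0.6],[0,0,0.01,0,0,0,-0.6],[0,0,0.012,0,0,0,-0.6],[0,0,0.012,0,0,0,-0.6],[0,0,0.012,0,0,0.3,-0.6],[0,0,0.012,0,0,0.6,-0.6],[0,0,0.012,0,0,0.9,-0.6],[0,0,0.012,0,0,1.2,-0.6],[0,0,0.012,0,0,1.2,-0.6],[0,0,0.012,0,0,1.2,-0.6]]'
python3 s.py
```

```text
clock: 10.8
position: [0.5034, 0.0549, 0.112]
ee_rot: [0.184, 0.983, -0.0, 0.001]
ft_force: [-3.4, -2.4, 15.9]
grip_width: 0.424
grasp_force: 62.0
10.8 [0.5034 0.0549 0.112 ] yaw 158.8 F [-3.4 -2.4 15.9] T [-0.777  0.946 -0.045] j7 0.74 w 0.424 62.0
```

```bash
python3 -m pendant '[[0,0,0,0,0,0.2,-0.6],[0,0,0,0,0,0.4,-0.6],[0,0,0,0,0,0.6,-0.6],[0,0,0,0,0,0.8,-0.6],[0,0,0,0,0,1.0,-0.6],[0,0,0,0,0,1.2,-0.6],[0,0,0,0,0,1.4,-0.6],[0,0,0,0,0,1.5,-0.6],[0,0,0,0,0,1.5,-0.6],[0,0,0,0,0,1.5,-0.6]]'
python3 s.py
python3 - <<'E'
from h import *
c,im,d=cam('wrist'); cv2.imwrite('pics/w2.png',im[:,:,::-1])
for r in manip.tip_of('pointer','wrist')[:2]: print(r['pixel'],round(r['p'],2),world(c,r['pixel'],z=.086).round(4))
E
```

```text
clock: 12.05
position: [0.5035, 0.0552, 0.1121]
ee_rot: [0.286, 0.958, 0.0, 0.001]
ft_force: [-3.2, -2.3, 15.4]
grip_width: 0.422
grasp_force: 62.0
12.05 [0.5035 0.0552 0.1121] yaw 146.8 F [-3.2 -2.3 15.4] T [-0.556  0.83  -0.034] j7 0.55 w 0.422 62.0
[222.3, 179.6] 0.92 [0.4644 0.0584 0.086 ]
```

View pics/w2.png

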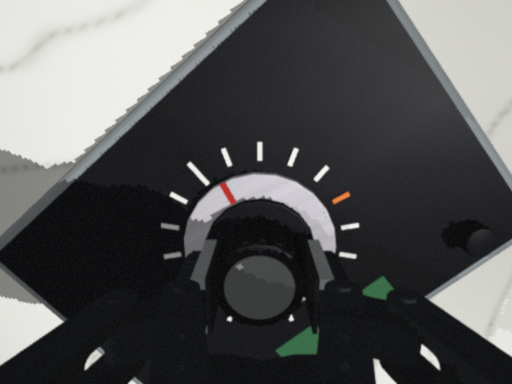

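The knob is gripped at (260,285); the long tick is at (198,173), the pointer end near (223,183), the orange tick at (341,198). The pointer is part-way on, so I'll measure its angle by colour on the disc plane.

```bash
cat >> h.py <<'E'
def dial(save=None):
    """angle of red pointer from orange tick, deg, clockwise-positive remaining (100 at start), by colour"""
    c,im,d=cam('wrist'); hsv=cv2.cvtColor(im,cv2.COLOR_RGB2HSV).astype(int); H,S,V=hsv[...,0],hsv[...,1],hsv[...,2]
    if save: cv2.imwrite(save,im[:,:,::-1])
    C=np.array([.503,.0548]); out={}
    for n,m,z,r0,r1 in [('red',((H<6)|(H>174))&(S>120)&(V>60),.0855,.028,.040),('orange',(H>=7)&(H<20)&(S>130)&(V>80),.075,.040,.060)]:
        v,u=np.nonzero(m); P=np.array([world(c,(a,b),z=z)[:2] for a,b in zip(u,v)])-C
        r=np.hypot(*P.T) if len(P) else np.array([]); k=(r>r0)&(r<r1)
        out[n]=(np.degrees(np.arctan2(*np.median(P[k],axis=0)[::-1])).round(1),int(k.sum()),np.median(r[k]).round(4)) if k.sum() else None
    print(out, 'remaining',(out['red'][0]-out['orange'][0])%360 if out['red'] and out['orange'] else None)
E
python3 -c "
from h import *
dial(); im=cv2.imread('pics/w1.png')
c,i,d=cam('wrist')
for p in [(198,173),(227,157),(260,151),(341,198)]:
    w=world(c,p,z=.075)[:2]-[.503,.0548]; print(w,np.degrees(np.arctan2(w[1],w[0])))
"
```

```text
{'red': (np.float64(176.7), 108, np.float64(0.0329)), 'orange': (np.float64(85.6), 117, np.float64(0.0461))} remaining 91.1
[-0.04642305 -0.00715507] -171.23809099500932
[-0.04512021  0.00950537] 168.10359037789323
[-0.03872375  0.0246779 ] 147.49142507413893
[0.00389593 0.04595647] 85.15437922920245
```

```bash
python3 -m pendant '[[0,0,0,0,0,0.2,-0.6],[0,0,0,0,0,0.4,-0.6],[0,0,0,0,0,0.6,-0.6],[0,0,0,0,0,0.8,-0.6],[0,0,0,0,0,1.0,-0.6],[0,0,0,0,0,1.2,-0.6],[0,0,0,0,0,1.4,-0.6],[0,0,0,0,0,1.5,-0.6],[0,0,0,0,0,1.5,-0.6],[0,0,0,0,0,1.5,-0.6]]'
python3 s.py; python3 -c "
from h import *
dial()"
```

```text
clock: 13.5
position: [0.5036, 0.0555, 0.1122]
ee_rot: [0.384, 0.923, 0.0, 0.001]
ft_force: [-2.9, -0.7, 14.9]
grip_width: 0.417
grasp_force: 62.0
13.5 [0.5036 0.0555 0.1122] yaw 134.8 F [-2.9 -0.7 14.9] T [-0.408  0.735  0.094] j7 0.35 w 0.417 62.0
{'red': (np.float64(165.0), 108, np.float64(0.0328)), 'orange': (np.float64(85.8), 115, np.float64(0.0459))} remaining 79.2
```

```bash
python3 -m pendant '[[0,0,0.005,0,0,0.3,-0.6],[0,0,0.005,0,0,0.6,-0.6],[0,0,0.005,0,0,0.9,-0.6],[0,0,0.005,0,0,1.2,-0.6],[0,0,0.005,0,0,1.5,-0.6],[0,0,0.005,0,0,1.8,-0.6],[0,0,0.005,0,0,2.1,-0.6],[0,0,0.005,0,0,2.3,-0.6],[0,0,0.005,0,0,2.5,-0.6],[0,0,0.005,0,0,2.5,-0.6]]'
python3 s.py; python3 -c "
from h import *
dial()"
```

```text
clock: 14.8
position: [0.504, 0.0557, 0.1121]
ee_rot: [0.539, 0.843, 0.001, 0.001]
ft_force: [-2.3, -0.6, 15.6]
grip_width: 0.425
grasp_force: 62.0
14.8 [0.504  0.0557 0.1121] yaw 114.8 F [-2.3 -0.6 15.6] T [-0.203  0.497  0.102] j7 0.02 w 0.425 62.0
{'red': (np.float64(144.5), 103, np.float64(0.0327)), 'orange': (np.float64(86.1), 122, np.float64(0.0459))} remaining 58.400000000000006
```

```bash
python3 -m pendant '[[0,0,0,0,0,0.3,-0.6],[0,0,0,0,0,0.6,-0.6],[0,0,0,0,0,0.9,-0.6],[0,0,0,0,0,1.2,-0.6],[0,0,0,0,0,1.5,-0.6],[0,0,0,0,0,1.8,-0.6],[0,0,0,0,0,2.1,-0.6],[0,0,0,0,0,2.3,-0.6],[0,0,0,0,0,2.5,-0.6],[0,0,0,0,0,2.5,-0.6]]'
python3 s.py; python3 -c "
from h import *
dial()"
```

```text
clock: 16.1
position: [0.5044, 0.0558, 0.1123]
ee_rot: [0.677, 0.736, 0.002, 0.002]
ft_force: [-0.2, -0.3, 14.8]
grip_width: 0.421
grasp_force: 61.9
16.1 [0.5044 0.0558 0.1123] yaw 94.8 F [-0.2 -0.3 14.8] T [-0.082  0.     0.11 ] j7 -0.31 w 0.421 61.9
{'red': (np.float64(124.1), 98, np.float64(0.0325)), 'orange': (np.float64(86.4), 120, np.float64(0.0457))} remaining 37.69999999999999
```

```bash
python3 -m pendant '[[0,0,0.005,0,0,0.3,-0.6],[0,0,0.006,0,0,0.6,-0.6],[0,0,0.006,0,0,0.9,-0.6],[0,0,0.006,0,0,1.2,-0.6],[0,0,0.006,0,0,1.5,-0.6],[0,0,0.006,0,0,1.8,-0.6],[0,0,0.006,0,0,2.1,-0.6],[0,0,0.006,0,0,2.3,-0.6],[0,0,0.006,0,0,2.5,-0.6],[0,0,0.006,0,0,2.5,-0.6]]'
python3 s.py; python3 -c "
from h import *
dial()"
```

```text
clock: 17.4
position: [0.5049, 0.0556, 0.1123]
ee_rot: [0.794, 0.607, 0.002, 0.002]
ft_force: [0.7, -0.7, 15.3]
grip_width: 0.42
grasp_force: 61.9
17.4 [0.5049 0.0556 0.1123] yaw 74.8 F [ 0.7 -0.7 15.3] T [-0.323 -0.379  0.156] j7 -0.64 w 0.42 61.9
{'red': (np.float64(103.4), 98, np.float64(0.0325)), 'orange': (np.float64(86.8), 122, np.float64(0.0458))} remaining 16.60000000000001
```

```bash
python3 -m pendant '[[0,0,0.004,0,0,0.2,-0.6],[0,0,0.004,0,0,0.4,-0.6],[0,0,0.004,0,0,0.6,-0.6],[0,0,0.004,0,0,0.8,-0.6],[0,0,0.004,0,0,1.0,-0.6],[0,0,0.004,0,0,1.2,-0.6],[0,0,0.004,0,0,1.2,-0.6],[0,0,0.004,0,0,1.2,-0.6],[0,0,0.004,0,0,1.2,-0.6],[0,0,0.004,0,0,1.2,-0.6]]'
python3 s.py; python3 -c "
from h import *
dial()"
```

```text
clock: 18.7
position: [0.5051, 0.0553, 0.1122]
ee_rot: [0.842, 0.539, 0.003, 0.002]
ft_force: [1.2, -2.1, 15.0]
grip_width: 0.423
grasp_force: 61.9
18.7 [0.5051 0.0553 0.1122] yaw 65.2 F [ 1.2 -2.1 15. ] T [-0.485 -0.505 -0.019] j7 -0.8 w 0.423 61.9
{'red': (np.float64(86.6), 96, np.float64(0.0324)), 'orange': (np.float64(86.9), 125, np.float64(0.0458))} remaining 359.7
```

```bash
python3 -m pendant '[[0,0,-0.02,0,0,0,-0.6],[0,0,-0.04,0,0,0,-0.6],[0,0,-0.06,0,0,0,-0.6],[0,0,-0.08,0,0,0,-0.6],[0,0,-0.08,0,0,0,-0.6],[0,0,-0.08,0,0,0,0.5],[0,0,-0.08,0,0,0,0.5],[0,0,-0.08,0,0,0,0.5],[0,0,-0.08,0,0,0,0.5],[0,0,-0.5,0,0,0,0.5]]'
python3 s.py; python3 -c "
from h import *
dial('pics/w3.png')"
```

```text
clock: 20.0
position: [0.5013, 0.0548, 0.1338]
ee_rot: [0.842, 0.539, -0.001, -0.001]
ft_force: [0.6, 0.2, 0.4]
grip_width: 0.749
grasp_force: 0.0
20.0 [0.5013 0.0548 0.1338] yaw 65.2 F [0.6 0.2 0.4] T [ 0.02  -0.03  -0.015] j7 -0.77 w 0.749 0.0
{'red': (np.float64(87.4), 74, np.float64(0.032)), 'orange': (np.float64(86.9), 102, np.float64(0.0459))} remaining 0.5
```

View pics/w3.png

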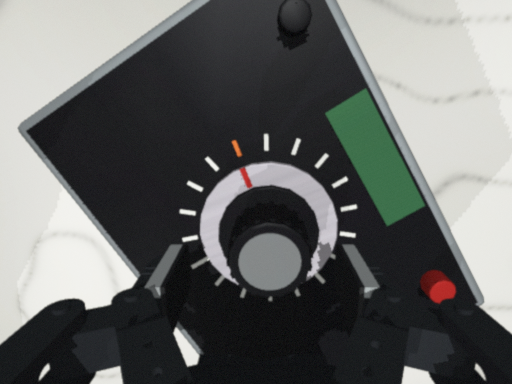

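The pointer (246,177) is lined up with the orange tick (236,148): dial set, knob free. Now up and over to the green button with the jaws shut.

```bash
python3 -m pendant '[[0,0,-0.7,0,0,0,0.5],[0,0,-1.5,0,0,0,0.5],[-1.0,0.4,-2.0,0,0,0,0],[-2.0,0.8,-2.0,0,0,0,-0.5],[-3.0,1.2,-2.0,0,0,0,-1],[-4.1,1.6,-2,0,0,0,-1],[-5.2,2.1,-2,0,0,0,-1],[-5.9,2.4,-2,0,0,0,-1],[-6.4,2.6,-2,0,0,0,-1],[-6.7,2.68,-2,0,0,0,-1]]'
python3 s.py; python3 - <<'E'
from h import *
c,im,d=cam('wrist'); cv2.imwrite('pics/w4.png',im[:,:,::-1])
for r in manip.tip_of('green_top','wrist')[:2]:
    u,v=np.round(r['pixel']).astype(int); print(r['pixel'],r['p'],world(c,r['pixel'],z=.052).round(4),world(c,(u,v),d=d[v,u]))
E
```

```text
clock: 21.3
position: [0.4833, -0.3067, 0.2344]
ee_rot: [0.843, 0.538, -0.0, -0.0]
ft_force: [0.2, 0.3, -0.4]
grip_width: 0.0
grasp_force: 0.0
21.3 [ 0.4833 -0.3067  0.2344] yaw 65.2 F [ 0.2  0.3 -0.4] T [0.011 0.031 0.022] j7 -0.04 w 0.0 0.0
[264.2, 165.3] 0.6 [ 0.488  -0.2992  0.052 ] [ 0.4879282  -0.29879853  0.05222562]
```

View pics/w4.png

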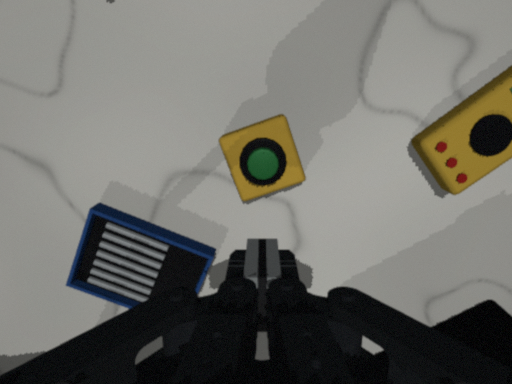

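The view shows the green button at (263,164) on its pod, bit case and multimeter clear. Offset 9 mm; descending.

```bash
python3 -m pendant '[[0.18,0.02,0.6,0,0,0,-1],[0.18,0.02,1.3,0,0,0,-1],[0.18,0.02,2.0,0,0,0,-1],[0.18,0.02,2.6,0,0,0,-1],[0.18,0.02,3.0,0,0,0,-1],[0.18,0.02,3.15,0,0,0,-1],[0.18,0.02,3.25,0,0,0,-1],[0.18,0.02,3.35,0,0,0,-1],[0.18,0.02,3.4,0,0,0,-1],[0.18,0.02,3.4,0,0,0,-1]]'
python3 s.py
```

```text
clock: 22.65
position: [0.4887, -0.2978, 0.0653]
ee_rot: [0.842, 0.539, 0.0, 0.0]
ft_force: [0.3, 0.6, 1.8]
grip_width: -0.001
grasp_force: 0.9
22.65 [ 0.4887 -0.2978  0.0653] yaw 65.2 F [0.3 0.6 1.8] T [ 0.031  0.06  -0.007] j7 -0.13 w -0.001 0.9
```

Just touching. Press about 6.5 mm and hold.

```bash
python3 -m pendant '[[0,0,0.02,0,0,0,-1],[0,0,0.04,0,0,0,-1],[0,0,0.06,0,0,0,-1],[0,0,0.08,0,0,0,-1],[0,0,0.1,0,0,0,-1],[0,0,0.12,0,0,0,-1],[0,0,0.13,0,0,0,-1],[0,0,0.13,0,0,0,-1],[0,0,0.13,0,0,0,-1],[0,0,0.13,0,0,0,-1]]'
python3 s.py
```

```text
clock: 23.9
position: [0.4888, -0.2978, 0.0599]
ee_rot: [0.842, 0.539, -0.0, 0.001]
ft_force: [-4.0, 1.7, 19.3]
grip_width: -0.001
grasp_force: 9.6
23.9 [ 0.4888 -0.2978  0.0599] yaw 65.2 F [-4.   1.7 19.3] T [ 0.6    1.203 -0.02 ] j7 -0.13 w -0.001 9.6
```

Bottomed out at 19 N. Release and withdraw.

```bash
python3 -m pendant '[[0,0,-0.1,0,0,0,-1],[0,0,-0.3,0,0,0,-1],[0,0,-0.8,0,0,0,-1],[0,0,-1.5,0,0,0,-1],[0,0,-2.2,0,0,0,-1],[0,0,-2.9,0,0,0,-1],[0,0,-3.4,0,0,0,-1],[0,0,-3.4,0,0,0,-1],[0,0,-3.4,0,0,0,-1],[0,0,-3.4,0,0,0,-1]]'
python3 s.py; python3 - <<'E'
from h import *
c,im,d=cam('wrist')
r=manip.tip_of('green_top','wrist')[0]; u,v=np.round(r['pixel']).astype(int); print(r['pixel'],world(c,(u,v),d=d[v,u]))
c,im,d=cam('top'); cv2.imwrite('pics/t2.png',cv2.resize(im[140:270,100:400,::-1],(780,338),interpolation=cv2.INTER_CUBIC))
E
```

```text
clock: 25.15
position: [0.4878, -0.2973, 0.2271]
ee_rot: [0.842, 0.539, -0.0, -0.001]
ft_force: [0.0, 0.3, -0.3]
grip_width: 0.005
grasp_force: 0.0
25.15 [ 0.4878 -0.2973  0.2271] yaw 65.2 F [ 0.   0.3 -0.3] T [-0.004  0.021  0.02 ] j7 -0.06 w 0.005 0.0
[266.0, 177.3] [ 0.48975671 -0.29886141  0.05226939]
```

View pics/t2.png

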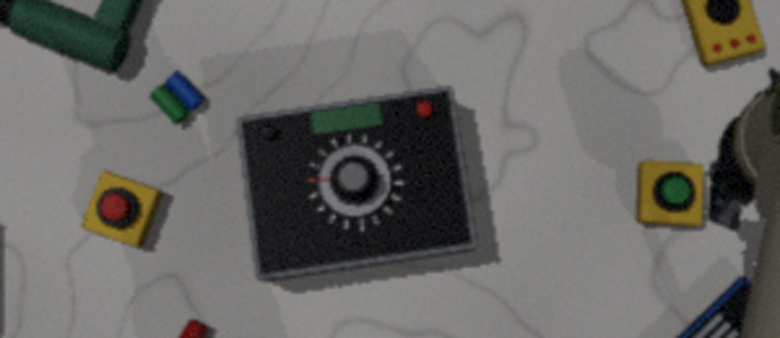

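The pointer (322,181) sits at the orange tick (311,180), the green button is back up (0.052 m), and nothing else has moved.

```bash
python3 -c "
from workcell import manip
print(manip.hand_in())"
```

```text
the job is handed in; nothing more can be done
None
```

The dial was turned exactly five clicks, with the pointer at the orange tick after the knob was let up; the green button was then pressed to its stop and sprang back, and the job was handed in at about 25 s with nothing else touched.

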